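# Gauge the lamp adapter sleeves on a stepped pin and sort them

### The job

Of the two standing aluminium sleeves only one fits the big diameter of the stepped gauge pin: lay one of them gently on its side on the bench, let go of it, take it again from above, and slide its open mouth straight onto the level pin, with a light push, until it either comes right up against the grey block or stops at the pin's step. Then put the sleeve that fits into the rectangular tray and the one that does not into the round dish. Set the sleeves down without letting them drop or topple, do not force them against the gauge, and leave the slide box, the oil bottle and the lens where they are.

Things in the scene. Friction and masses are not known exactly. Their poses are not given: they have to be found in the camera images.
- sleeve_a: Square aluminium adapter sleeve, 36 x 36 x 60 mm, about 150 g, with a blind round bore 50 mm deep. Starts standing on the bench, mouth up. Origin: centre of its closed end face; z runs along the bore towards the mouth, x and y are square to the sides. Outside the same as the other sleeve; one of the two has a 26 mm bore (fits), the other 19 mm (does not).
- sleeve_b: Square aluminium adapter sleeve, 36 x 36 x 60 mm, about 150 g, with a blind round bore 50 mm deep. Starts standing on the bench, mouth up. Origin: centre of its closed end face; z runs along the bore towards the mouth, x and y are square to the sides. Outside the same as the other sleeve; one of the two has a 26 mm bore (fits), the other 19 mm (does not).
- sleeve_a_mouth (a point): Centre of the open mouth of sleeve_a (60 mm from its origin along its z).
- sleeve_b_mouth (a point): Centre of the open mouth of sleeve_b (60 mm from its origin along its z).
- gauge: Gauge fixed to the bench: a grey block, 70 mm (x) x 50 mm (y) x 100 mm high, with a level stepped steel pin standing out 45 mm from its +y face, pin axis 70 mm above the bench. Origin: centre of the block's underside; +y points out along the pin, z up.
- pin_tip (a point): Centre of the pin's free end (70 mm along y and 70 mm up from the gauge's origin, same axes). From the tip: 15 mm diameter for 16.5 mm (end chamfered 2 mm), a flare 4 mm long to 23 mm diameter, then 23 mm for 24.5 mm to the block. The sleeve that fits goes on 45 mm, till its mouth meets the block; the other stops after about 18 mm.
- tray: Rectangular white plastic tray fixed to the bench, 150 mm (x) x 160 mm (y), 22 mm high, walls 4 mm, floor 4 to 5 mm thick. Origin: centre of its underside.
- dish: Round steel dish fixed to the bench, 160 mm across, 22 mm high, wall 3 mm, floor 4 mm thick. Origin: centre of its underside.
- slide_box: Bystander: grey closed slide box, 85 x 100 x 32 mm. Origin: centre of its underside.
- oil_bottle: Bystander: small amber bottle, 32 mm across, 75 mm high. Origin: centre of its underside.
- objective: Bystander: brass objective lens standing on the bench, 31 mm across, 44 mm high. Origin: centre of its underside.
Mind the look-alikes: they are no part of the job. Leave any black look-alike of the dish alone.

How it is judged (in metres and radians):
On the way, in this order (a step that is already met when the one before it is completed fails the run):
1. one sleeve lies on its side on the bench, let go (((angle between sleeve_a's own z axis and vertical between 1.4 and 1.74 rad and height (world z) of sleeve_a below 0.021 m and contact force between the fingers and sleeve_a below 0.1 N and linear speed of sleeve_a below 0.03 m/s) or (angle between sleeve_b's own z axis and vertical between 1.4 and 1.74 rad and height (world z) of sleeve_b below 0.021 m and contact force between the fingers and sleeve_b below 0.1 N and linear speed of sleeve_b below 0.03 m/s))), for 0.2 s.
2. a sleeve is tried on the pin: the fitting one is on right up to the block (within 5 mm), or the other is on as far as the step (within 5 mm), in line with the pin (((y of sleeve_a_mouth in the frame of pin_tip between -0.05 and -0.04 m and x of sleeve_a_mouth in the frame of pin_tip between -0.005 and 0.005 m and z of sleeve_a_mouth in the frame of pin_tip between -0.005 and 0.005 m and angle between the z axis of sleeve_a and the y axis of gauge, either way round below 0.12 rad) or (y of sleeve_b_mouth in the frame of pin_tip between -0.05 and -0.013 m and x of sleeve_b_mouth in the frame of pin_tip between -0.005 and 0.005 m and z of sleeve_b_mouth in the frame of pin_tip between -0.005 and 0.005 m and angle between the z axis of sleeve_b and the y axis of gauge, either way round below 0.12 rad))), for 0.2 s.
At the end, for the whole second after the job is handed in: The sleeve that fits the pin rests inside the rectangular tray and the one that does not rests inside the round dish (closed-end centre within the walls and below 68 mm), both released and still; standing or lying is the same (x of sleeve_a in the frame of tray between -0.07 and 0.07 m and y of sleeve_a in the frame of tray between -0.07 and 0.07 m and height (world z) of each of sleeve_a, sleeve_b below 0.068 m and contact force between the fingers and sleeve_a below 0.1 N and linear speed of each of sleeve_a, sleeve_b below 0.02 m/s and horizontal distance between sleeve_b and dish below 0.075 m and contact force between the fingers and sleeve_b below 0.1 N); the robot touches nothing.
It fails at once if a loose sleeve drops (falls at over 0.7 m/s) ((contact force between the fingers and sleeve_a below 0.1 N and linear speed of sleeve_a above 0.7 m/s) or (contact force between the fingers and sleeve_b below 0.1 N and linear speed of sleeve_b above 0.7 m/s)).
It fails at once if a loose sleeve topples (turns at over 10 rad/s) ((contact force between the fingers and sleeve_a below 0.1 N and angular speed of sleeve_a above 10 rad/s) or (contact force between the fingers and sleeve_b below 0.1 N and angular speed of sleeve_b above 10 rad/s)).
It fails at once if a sleeve is forced against the gauge with over 40 N (contact force between any of sleeve_a, sleeve_b and gauge above 40 N).
It fails at once if a bystander is moved by more than 20 mm (distance of any of slide_box, oil_bottle, objective from where it was at the start of the episode above 0.02 m).
It also fails if it takes over 72 s, if anything falls off the work surface, if the arm or the gripper's body presses on something with over 40 N, if the wrist force passes 120 N, or if a joint passes its speed limit or range.

### The arm

A 6-joint arm with a two-finger parallel gripper is mounted at the origin on the work surface. World frame = base frame: x ahead of the robot, y to its left, z up, the work surface at z = 0. Lengths are in mm, angles in rad, forces in N, time in s.
With the tool pointing down it reaches from about 350 to 775 mm from the base axis. Payload 7.3 kg.
Tool frame: the origin (TCP) lies at the centre of the arm's flange, where the gripper is bolted on; the fingertips stand 178 mm ahead of it and the grasp point (between the pads) lies 159 mm ahead of it; z points along the fingers, y is the line along which they close (so a half turn about z gives the same grasp; the last joint's range is limited). The gripper opens to 92 mm and grips with 3 to 60 N. Pads are 19 mm wide; open, the fingers measure 130 mm over their backs; the gripper's body (75 mm by 190 mm) begins 47 mm behind the grasp point.
Start: joints at [-1.351, 0.342, 1.524, -0, 1.275, -0.146], TCP at [187.81, -490.26, 404.741] pointing down, gripper open.
Joint ranges: [-2.53, 2.53], [-0.77, 2.02], [0.04, 2.7], [-1, 4.14], [0.28, 2.66], [-3.11, 3.11]. Speed limits (rad/s): [2.57, 2.57, 3.14, 3.14, 3.14, 3.14].

### API

Orientations are given as [roll, pitch, yaw] about the fixed x, y, z axes, in that order (R = Rz(yaw) Ry(pitch) Rx(roll)).
In Python, from plant import * gives the robot as it stands. The module is installed in compiled form; this text tells all that it offers.
- The arm moves only by the shell command python3 -m inch 'ROWS'. ROWS is JSON, a list of rows, each a list of 5 numbers: the shift along the tool's x, y, z in m, then the turn about the tool's z in rad, then the opening, from 0 (shut) to 1 (fully open). In form: [[tx, ty, tz, spin, claw], ...]. A call has 1 to 8 rows; each row is the pose to reach, as a shift and turn from the pose commanded when the call began, along the tool's axes at that moment; what a row does not reach only later rows make up. A row lasts 1/12 s, in which the tool goes at most 41.7 mm and 7.16 degrees, less where a joint would pass 70% of its speed; a pose out of reach is approached as far as the arm can. A call with a gripper value outside its range is refused whole. The fingers move at their own pace and stop on an object; the grip force is fixed at half the most. Time passes only in rows, so rows that repeat a pose let the fingers close. It gives the time, the measured TCP pose, the force, the opening and the grip force at its end, in the units of the state.
- get_obs(): the state, without advancing time (a new reading comes with each control period).
- capture(name): name is "scene" or "top" or "wrist"; returns a dict with "color" (480x640x3 uint8, red, green, blue), "intrinsics" (3x3 intrinsics, pixels), "pose" (4x4, takes a point from camera to world coordinates). Camera axes: x right, y down, z forward; pixel columns grow to the right and rows downward; lengths in mm; the calibration is good to about 2 mm. A picture is of the moment at which its call begins. There is no depth.
- close_job(): hands the job in; it is judged then, once.
Trained networks look in a picture, given as the dict that the camera call returned (one of the last four; its "shot" number tells which), for a name from the list of things; names that differ only in an ending like _2 or _b are one class to them, and where a whole thing is asked for, a point or a joint stands for the part that bears it (a point fixed in the world has none). Each returns a list of dicts, best first, with "conf" (0 to 1); they miss things now and then, are a little off and sometimes report something else, mostly with a low value. They report only what shows in the picture. A call takes as long as a camera call. They do not tell look-alikes from the thing itself.
- look_for(picture, target): "rect" ([centre column, centre row, width, height] in pixels, round what is visible of it).
- trace(picture, target): "pixels" (480x640 bool, what is visible of it) and "rect" ([centre column, centre row, width, height] in pixels, round what is visible of it).
- tip_of(picture, target): "centre" ([column, row] in pixels: a listed point, or the origin of a listed thing).
The state is a dict: "time": time; "joint_positions": joint angles; "dq": joint speeds; "tau": joint torques, N m; "tool_pos": TCP position; "tcp_rot": TCP orientation; "contact_force": force on the tool from outside, world axes, zero at the start; "moment": the same for the moment, N m; "grip_width": finger opening in mm; "finger_force": force on a finger pad.
Only numpy, scipy, OpenCV 4.12 (cv2) and the standard library are available. Lean on these libraries where they do the work, as an engineer would, in place of code of your own. Each camera call takes 0.05 s, during which the arm holds its last target. There are 200 camera calls.

## Working session

There is one attempt and no reset: what is moved stays moved. The work goes in short steps, Python scripts to look and compute and a shell command to move; the robot and the scene stay as the last step left them, time stands still between calls to the robot, and variables do not carry over. Pictures are saved under pics/ and viewed, at most 10 in all, crops included, and the job is handed in when it is done.

```bash
mkdir -p pics; cat > h.py <<'E'
from plant import *
import numpy as np, cv2
from scipy.spatial.transform import Rotation as R
def ray(p,uv):
    d=np.linalg.inv(p["intrinsics"])@np.array([uv[0],uv[1],1.]); T=np.array(p["pose"])
    return T[:3,3],T[:3,:3]@d
def at(p,uv,z):
    o,d=ray(p,uv); return o+d*(z-o[2])/d[2]
def proj(p,X):
    T=np.array(p["pose"]); c=T[:3,:3].T@(np.array(X)-T[:3,3]); q=p["intrinsics"]@c; return q[:2]/q[2]
def save(p,n): cv2.imwrite("pics/"+n+".png",cv2.cvtColor(p["color"],cv2.COLOR_RGB2BGR))
E
python3 - <<'E'
from h import *
np.set_printoptions(precision=1,suppress=True)
print(get_obs())
for n in("scene","top"):
    p=capture(n); save(p,n); print(n,p["intrinsics"],p["pose"])
    for t,z in(("sleeve_a",0),("sleeve_a_mouth",60),("gauge",0),("pin_tip",70),("tray",0),("dish",0),("slide_box",0),("oil_bottle",0),("objective",0)):
        for d in tip_of(p,t)[:4]: print(n,t,round(d["conf"],2),np.array(d["centre"]),at(p,d["centre"],z))
E
```

```text
{'time': 0.0, 'joint_positions': array([-1.4,  0.3,  1.5, -0. ,  1.3, -0.1]), 'dq': array([ 0., -0., -0., -0.,  0.,  0.]), 'tau': array([ -0. , -43.1, -24.4,   0.1,   0.1,  -0. ]), 'tool_pos': array([ 187.8, -490.1,  404. ]), 'tcp_rot': array([-3.1, -0. ,  0.4]), 'contact_force': array([ 0.6, -0.6,  1.2]), 'moment': array([-0., -0., -0.]), 'finger_force': 0.0, 'grip_width': 91.73519791158091}
scene [[618.6   0.  316.7]
 [  0.  618.6 236.2]
 [  0.    0.    1. ]] [[  -0.8    0.4   -0.4 1126.4]
 [   0.6    0.6   -0.6  900.8]
 [   0.    -0.7   -0.7 1083.8]
 [   0.     0.     0.     1. ]]
scene sleeve_a 0.74 [335.1 244.9] [480.1  75.    0. ]
scene sleeve_a 0.55 [291.3 189.7] [ 456.9 -155.9    0. ]
scene sleeve_a_mouth 0.78 [288.9 171. ] [ 458.6 -162.9   60. ]
scene gauge 0.56 [224.3 220.7] [ 662.3 -150.2    0. ]
scene pin_tip 0.77 [236.2 212. ] [654.2 -93.   70. ]
scene tray 0.58 [242.9 155.6] [ 490.3 -355.1    0. ]
scene tray 0.37 [167.3 214.2] [ 770.9 -252.     0. ]
scene dish 0.97 [518.2 358.6] [357.5 553.    0. ]
scene dish 0.94 [403.1 331.6] [511.  366.1   0. ]
scene dish 0.77 [481.2
[... 315 characters left out ...]
.    95.3]
 [   0.    -0.1   -1.  1287.9]
 [   0.     0.     0.     1. ]]
top sleeve_a 0.79 [418.3 281. ] [ 457.8 -157.1    0. ]
top sleeve_a 0.52 [317.6 271.9] [478.3  83.7   0. ]
top sleeve_a_mouth 0.9 [424.1 280.5] [ 456.6 -158.6   60. ]
top gauge 0.75 [412.2 197.6] [ 660.1 -145.4    0. ]
top pin_tip 0.82 [389.1 196.1] [649.4 -79.2  70. ]
top tray 0.71 [502.3 270.7] [ 483.4 -359.4    0. ]
top dish 0.76 [199.4 254.5] [518.6 366.8   0. ]
top dish 0.74 [117.4 325.7] [349.1 555.    0. ]
top dish 0.73 [200.  357.9] [275.2 358.7   0. ]
top slide_box 0.97 [318.  147.3] [783.8  84.1   0. ]
top oil_bottle 0.6 [453.5 155.8] [ 764.8 -248.3    0. ]
top objective 0.43 [260.1 198.8] [654.8 223.8   0. ]
```

View pics/top.png

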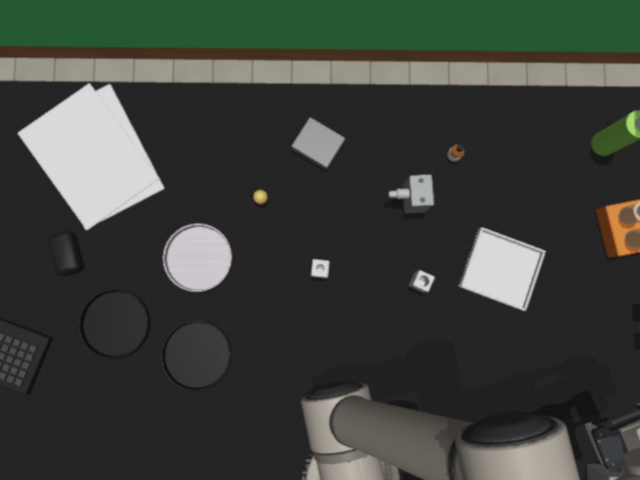

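View pics/scene.png

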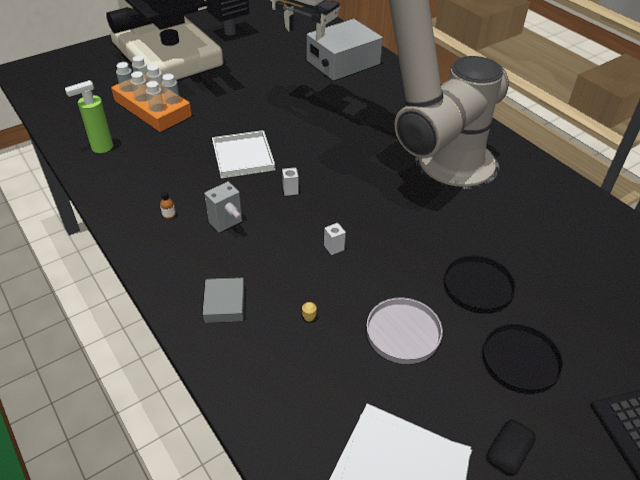

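Top view: sleeves at (320,268), which seems to have the small bore, and (423,281), the large bore. The steel dish is at (198,257), with black look-alikes at (115,323) and (197,355), and the tray is at (502,270). The gauge is at (418,194) with its pin pointing left. The lens is at (260,197), the bottle at (456,152) and the box at (318,143).

```bash
python3 - <<'E'
from h import *
from scipy.optimize import least_squares
np.set_printoptions(precision=3,suppress=True)
o=get_obs(); print(o["tool_pos"],o["tcp_rot"])
print(R.from_euler("xyz",o["tcp_rot"]).as_matrix())
p=capture("top"); s=capture("scene")
c=p["color"]; rows=[]
for u,v in((320,268),(423,281),(410,194)):
    rows.append(cv2.resize(c[v-25:v+25,u-30:u+30],None,fx=4.4,fy=4.4,interpolation=cv2.INTER_CUBIC))
im=np.hstack(rows); cv2.imwrite("pics/crop.png",cv2.cvtColor(im,cv2.COLOR_RGB2BGR))
T={}
for n,q in(("top",p),("scene",s)):
    for t in("sleeve_a","gauge","tray","dish"):
        for d in trace(q,t)[:3]:
            m=d["pixels"].astype(np.uint8); ct=max(cv2.findContours(m,0,1)[0],key=cv2.contourArea)
            T.setdefault((n,t),[]).append(cv2.convexHull(ct)[:,0].astype(float))
            print(n,t,round(d["conf"],2),np.array(d["rect"]))
import pickle; pickle.dump((p,s,T),open("m.pkl","wb"))
# fit cuboid/cylinder silhouettes by hull IoU-ish: compare hull support in directions
A=np.linspace(0,2*np.pi,48,endpoint=False); D=np.c_[np.cos(A),np.sin(A)]
sup=lambda h:(h@D.T).max(0)
def corners(x,y,a,pts):
    c_,s_=np.cos(a),np.sin(a); P=np.array(pts,float); return np.c_[x+c_*P[:,0]-s_*P[:,1],y+s_*P[:,0]+c_*P[:,1],P[:,2]]
def box(w,l,h): return [(i*w/2,j*l/2,k) for i in(-1,1) for j in(-1,1) for k in(0,h)]
ang=np.linspace(0,2*np.pi,32)
circ=lambda r,h:[(r*np.cos(t),r*np.sin(t),k) for t in ang for k in(0,h)]
gauge=box(70,50,100)+[(7.5*np.cos(t),70,70+7.5*np.sin(t)) for t in ang]
def fit(pts,x0,name):
    for best0 in [0]:
        hs=[]
        for n,q in(("top",p),("scene",s)):
            hl=T.get((n,name),[])
            if not hl: continue
            pr=np.array([proj(q,X) for X in corners(*x0,pts)]).mean(0)
            h=min(hl,key=lambda h:np.linalg.norm(h.mean(0)-pr)); hs.append((q,sup(h)))
        f=lambda v:np.concatenate([sup(np.array([proj(q,X) for X in corners(*v,pts)]))-t for q,t in hs])
        out=[]
        for a in np.arange(-1.5,1.6,0.25)+x0[2]:
            r=least_squares(f,[x0[0],x0[1],a],x_scale=[10,10,.1],loss="soft_l1"); out.append((r.cost,*r.x))
        out.sort(); print(name,np.array(out[0]),[np.round(b,2) for b in out[1:5]])
fit(box(36,36,60),[478,83,0],"sleeve_a")
fit(box(36,36,60),[457,-157,0.5],"sleeve_a")
fit(box(150,160,22),[486,-358,0],"tray")
fit(circ(80,22),[515,367,0],"dish")
fit(gauge,[660,-147,0],"gauge")
E
```

```text
[ 187.804 -490.26   404.75 ] [3.142 0.    0.366]
[[ 0.934  0.358  0.   ]
 [ 0.358 -0.934 -0.   ]
 [-0.     0.    -1.   ]]
top sleeve_a 0.55 [319.4 267.6  15.6  13.7]
top gauge 0.77 [409.8 192.4  44.8  37.4]
top tray 0.82 [503.  269.9  78.5  81.2]
top dish 0.84 [196.  356.   69.2  70.7]
top dish 0.67 [194.9 257.7  67.8  69. ]
top dish 0.59 [114.5 324.7  70.4  70.6]
scene sleeve_a 0.77 [333.9 238.2  21.2  30.6]
scene sleeve_a 0.76 [288.6 182.6  17.7  29.9]
scene sleeve_a 0.36 [244.5 156.9  66.   49.4]
scene tray 0.89 [244.5 156.3  64.3  49.6]
scene dish 0.98 [404.8 330.4  73.5  66.8]
scene dish 0.96 [521.4 360.4  81.2  71.9]
scene dish 0.87 [481.8 283.6  69.7  61. ]
sleeve_a [ 63.775 487.295  79.36   -0.064] [array([ 63.78, 487.3 ,  79.36,  -1.63]), array([ 63.78, 487.3 ,  79.36,  -1.63]), array([ 63.78, 487.3 ,  79.36,  -0.06]), array([ 63.78, 487.3 ,  79.36,  -0.06])]
sleeve_a [2178.818  487.143   70.741    1.588] [array([2178.82,  487.14,   70.74,   -1.55]), array([2178.82,  487.14,   70.74,    1.59]), array([2178.82,  487.14,   70.74,    1.59]), array([2178.82,  487.14,   70.74,    0.02])]
tray [  49.981  488.808 -353.053   -0.359] [array([  49.98,  488.81, -353.05,   -0.36]), array([  49.98,  488.81, -353.05,   -0.36]), array([  49.98,  488.81, -353.05,   -0.36]), array([  49.98,  488.81, -353.05,   -0.36])]
dish [ 27.923 512.357 368.534  -1.453] [array([ 27.92, 512.36, 368.53,  -0.03]), array([ 27.92, 512.36, 368.53,  -1.25]), array([ 27.92, 512.36, 368.53,   0.98]), array([ 27.92, 512.36, 368.53,  -0.85])]
gauge [  31.006  658.29  -145.964    0.079] [array([  31.01,  658.29, -145.96,    0.08]), array([  31.01,  658.29, -145.96,    0.08]), array([  31.01,  658.29, -145.96,    0.08]), array([  31.01,  658.29, -145.96,    0.08])]
```

View pics/crop.png

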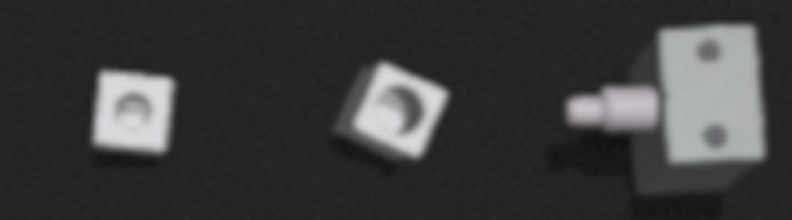

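Crop: the left sleeve has the small bore (sleeve_b, for the dish) and the middle one the large bore (sleeve_a, for the tray). The pin points to +y. I'll try sleeve_b on the gauge.

```bash
cat > go.py <<'E'
import sys
from h import *
x,y,z,yaw=map(float,sys.argv[1:5])   # grasp-point target mm (world), tool yaw
o=get_obs(); M=R.from_euler("xyz",o["tcp_rot"]).as_matrix()
d=M.T@(np.array([x,y,z+159])-o["tool_pos"]); s=-((yaw-o["tcp_rot"][2]+np.pi)%(2*np.pi)-np.pi)
print("t",round(o["time"],2),"shift",np.round(d/1000,4),"spin",round(s,3),"F",np.round(o["contact_force"],1),"w",round(o["grip_width"],1),"g",round(o["finger_force"],1),"grasp",np.round(o["tool_pos"]-[0,0,159],1),"yaw",round(o["tcp_rot"][2],3))
E
python3 -m inch '[[0.24,-0.213,0.05,0,1],[0.24,-0.213,0.05,0,1],[0.24,-0.213,0.05,0,1],[0.24,-0.213,0.05,0,1],[0.24,-0.213,0.05,0,1],[0.24,-0.213,0.05,0,1],[0.24,-0.213,0.05,0,1],[0.24,-0.213,0.05,0,1]]'
python3 go.py 484 80 150 1.51
```

```text
time: 2.17
tool_pos: [336.2, -203.0, 354.5]
tcp_rot: [-3.142, -0.0, 0.366]
contact_force: [1.1, -0.1, -0.3]
grip_width: 91.8
finger_force: 0.0
t 2.17 shift [ 0.2393 -0.2113  0.0456] spin -1.144 F [ 1.1 -0.1 -0.3] w 91.8 g 0.0 grasp [ 336.2 -203.   195.5] yaw 0.366
```

```bash

python3 -m inch '[[0.239,-0.211,0.046,-1.144,1],[0.239,-0.211,0.046,-1.144,1],[0.239,-0.211,0.046,-1.144,1],[0.239,-0.211,0.046,-1.144,1],[0.239,-0.211,0.046,-1.144,1],[0.239,-0.211,0.046,-1.144,1],[0.239,-0.211,0.046,-1.144,1],[0.239,-0.211,0.046,-1.144,1]]' >/dev/null
python3 go.py 484 80 150 1.51
python3 - <<'E'
from h import *
np.set_printoptions(precision=1,suppress=True)
p=capture("wrist"); save(p,"w1"); print(p["intrinsics"],p["pose"])
for t,z in(("sleeve_b",0),("sleeve_b_mouth",60)):
  for d in tip_of(p,t): print(t,d["conf"],d["centre"],at(p,d["centre"],z))
for d in trace(p,"sleeve_b"):
  ct=max(cv2.findContours(d["pixels"].astype(np.uint8),0,1)[0],key=cv2.contourArea)
  a=cv2.approxPolyDP(ct,4,True)[:,0]; print(d["conf"],a.tolist(),[at(p,u,60)[:2] for u in a])
E
```

```text
t 2.83 shift [-0.0001 -0.0003 -0.0007] spin -0.137 F [-0.4 -0.7 -0. ] w 91.9 g 0.0 grasp [484.3  80.  149.3] yaw 1.373
[[365.8   0.  324.6]
 [  0.  365.8 238.5]
 [  0.    0.    1. ]] [[  1.   -0.2  -0.1 500. ]
 [ -0.2  -0.9  -0.3 161. ]
 [ -0.    0.3  -1.  288.4]
 [  0.    0.    0.    1. ]]
sleeve_b 0.86 [325.1, 230.7] [483.6  78.4   0. ]
sleeve_b_mouth 0.81 [326.9, 253.7] [485.1  79.8  60. ]
0.96 [[344, 208], [301, 212], [296, 238], [304, 281], [354, 275]] [array([501.8, 108. ]), array([474.4, 110.8]), array([467.4,  94.4]), array([466. ,  63.5]), array([500.1,  61.2])]
```

View pics/w1.png

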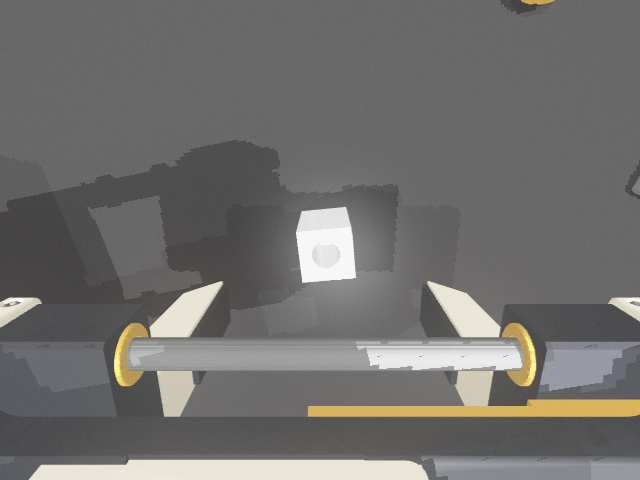

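```bash

python3 -m inch '[[0,0,0.04,-0.13,1],[0,0,0.07,-0.13,1],[0,0,0.088,-0.13,0.6],[0,0,0.088,-0.13,0.39],[0,0,0.088,-0.13,0.39],[0,0,0.088,-0.13,0.39],[0,0,0.088,-0.13,0.39],[0,0,0.088,-0.13,0.39]]'
python3 -m inch '[[0,0,0,0,0.38],[0,0,0,0,0.38],[0,0,0,0,0.38]]'
python3 go.py 484 80 61 1.50
```

```text
time: 3.7
tool_pos: [483.9, 76.8, 222.2]
tcp_rot: [3.139, -0.0, 1.495]
contact_force: [0.2, -0.4, -0.2]
grip_width: 56.7
finger_force: 0.0
time: 3.95
tool_pos: [483.6, 77.1, 221.1]
tcp_rot: [3.141, 0.0, 1.496]
contact_force: [0.6, 0.4, 0.8]
grip_width: 36.9
finger_force: 0.4
t 3.95 shift [0.003  0.0002 0.0011] spin -0.004 F [0.6 0.4 0.8] w 36.9 g 0.4 grasp [483.6  77.1  62.1] yaw 1.496
```

```bash

python3 -m inch '[[0,0,0,0,0.38],[0,0,0,0,0.38]]'|tail -2
python3 -m inch '[[0,0,0,0,0.37],[0,0,0,0,0.37]]'|tail -2
python3 -m inch '[[0,0,0,0,0.34],[0,0,0,0,0.34]]'|tail -2
```

```text
grip_width: 35.9
finger_force: 29.9
grip_width: 35.6
finger_force: 29.9
grip_width: 35.6
finger_force: 29.9
```

```bash

python3 -m inch '[[-0.003,0,0,0,0.38],[-0.006,0,0,0,0.38],[-0.009,0,0,0,0.38],[-0.012,0,0,0,0.38],[-0.015,0,0,0,0.38],[-0.015,0,0,0,0.38]]'
python3 - <<'E'
from h import *
p=capture("wrist"); save(p,"w2"); 
s=capture("scene"); a=p["color"][180:460,200:460]; b=cv2.resize(s["color"][200:270,300:370],(280,280),interpolation=cv2.INTER_CUBIC)
im=np.hstack([a,b]); cv2.imwrite("pics/c2.png",cv2.cvtColor(im,cv2.COLOR_RGB2BGR))
E
```

```text
time: 4.95
tool_pos: [482.7, 61.7, 221.0]
tcp_rot: [3.14, -0.0, 1.495]
contact_force: [2.0, 0.6, 5.0]
grip_width: 35.8
finger_force: 29.9
```

View pics/c2.png

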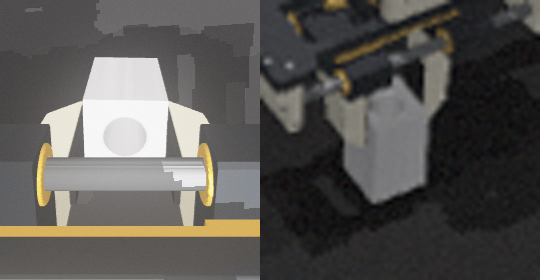

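Right: still upright in the pinch, so the drag only slid it. I'll use the fixed dish rim as a ledge to tilt it in the pinch instead.

```bash

python3 -m inch '[[0,0,-0.035,0,0.34],[0.03,0,-0.035,0,0.34],[0.07,0,-0.035,0,0.34],[0.10,0,-0.035,0,0.34]]'|tail -2
python3 go.py 512 273 97 1.50
```

```text
grip_width: 35.7
finger_force: 29.9
t 5.38 shift [ 0.1114  0.0139 -0.0004] spin -0.006 F [ 0.9 -0.6 -1.7] w 35.7 g 29.9 grasp [489.6 163.   96.6] yaw 1.494
```

```bash

python3 -m inch '[[0.04,0.014,0,0,0.34],[0.08,0.014,0,0,0.34],[0.111,0.014,0,0,0.34],[0.111,0.014,0,0,0.34],[0.111,0.014,0.006,0,0.34],[0.111,0.014,0.009,0,0.34],[0.111,0.014,0.011,0,0.34],[0.111,0.014,0.011,0,0.34]]'
python3 -m inch '[[0,0,0.002,0,0.34],[0,0,0.002,0,0.34]]' | grep force
python3 -m inch '[[0,0,0.002,0,0.34],[0,0,0.002,0,0.34]]' | grep force
python3 go.py 512 273 97 1.50
```

```text
time: 6.05
tool_pos: [511.9, 270.1, 243.6]
tcp_rot: [-3.139, 0.001, 1.494]
contact_force: [-0.1, -0.2, -1.9]
grip_width: 35.9
finger_force: 29.9
contact_force: [-0.5, -1.7, 1.7]
finger_force: 29.9
contact_force: [-3.1, -4.0, 11.2]
finger_force: 30.0
t 6.38 shift [ 0.0024 -0.0008 -0.0135] spin -0.005 F [-3.1 -4.  11.2] w 36.1 g 30.0 grasp [512.6 270.6  83.5] yaw 1.495
```

```bash

python3 -m inch '[[0,0,0.002,0,0.34],[0,0,0.002,0,0.34]]' | egrep "force|pos"
python3 -m inch '[[0,0,0.002,0,0.34],[0,0,0.002,0,0.34]]' | egrep "force|pos"
python3 -m inch '[[0,0,0.002,0,0.34],[0,0,0.002,0,0.34]]' | egrep "force|pos"
python3 - <<'E'
from h import *
p=capture("wrist")
s=capture("scene"); a=p["color"][180:460,200:460]
u,v=map(int,proj(s,[512,270,50])); b=cv2.resize(s["color"][v-35:v+35,u-35:u+35],(280,280),interpolation=cv2.INTER_CUBIC)
im=np.hstack([a,b]); cv2.imwrite("pics/c3.png",cv2.cvtColor(im,cv2.COLOR_RGB2BGR))
E
```

```text
tool_pos: [512.9, 270.5, 242.0]
contact_force: [-4.4, -5.6, 19.8]
finger_force: 30.1
tool_pos: [513.2, 270.2, 241.1]
contact_force: [-3.9, -8.4, 27.5]
finger_force: 30.2
tool_pos: [513.4, 270.0, 239.7]
contact_force: [-5.1, -9.5, 31.5]
finger_force: 30.3
```

View pics/c3.png

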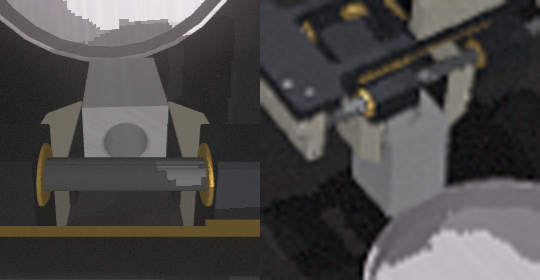

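```bash
cat > tilt.py <<'E'
from h import *
import sys
from scipy.optimize import least_squares
p=capture("wrist"); o=get_obs()
M=R.from_euler("xyz",o["tcp_rot"]).as_matrix(); g=o["tool_pos"]+159*M[:,2]
best=[d for d in trace(p,"sleeve_b")][:1]
ct=max(cv2.findContours(best[0]["pixels"].astype(np.uint8),0,1)[0],key=cv2.contourArea)[:,0]
h=cv2.convexHull(ct)[:,0].astype(float)
A=np.linspace(np.pi*1.0,np.pi*2,25); D=np.c_[np.cos(A),np.sin(A)]  # upward half of picture; lower part is hidden by the rod
sup=lambda q:(q@D.T).max(0)
def pts(v):  # tilt about tool y, axial position a of grasp height.., lateral b
    th,zc,xc=v; c,s=np.cos(th),np.sin(th); out=[]
    for i in(-18,18):
        for j in(-18,18):
            for k in(-30,30):
                X=xc+c*i-s*k; Z=zc-(s*i+c*k)
                out.append(proj(p,g+M@np.array([X,j,Z])))
    return np.array(out)
f=lambda v:np.r_[sup(pts(v))-sup(h)]
r=min((least_squares(f,[t,z,0],x_scale=[.1,5,5],loss="soft_l1") for t in(0,.4,.8,1.2,1.57) for z in(0,25)),key=lambda r:r.cost)
print("tilt deg",round(np.degrees(r.x[0]),1),"centre in tool x,z",np.round(r.x[[2,1]],1),"cost",round(r.cost,1),"grasp",np.round(g,1),"F",np.round(o["contact_force"],1))
E
python3 tilt.py
```

```text
tilt deg 0.7 centre in tool x,z [ 1.1 31.8] cost 31.6 grasp [514.4 269.9  80.8] F [ -5.5 -10.7  30.8]
```

```bash

python3 -m inch '[[0,0,0.003,0,0.34],[0,0,0.004,0,0.34],[0,0,0.004,0,0.34]]' | egrep "force|pos"
python3 -m inch '[[0,0,0.003,0,0.34],[0,0,0.004,0,0.34],[0,0,0.004,0,0.34]]' | egrep "force|pos"
python3 tilt.py
```

```text
tool_pos: [513.3, 269.7, 235.8]
contact_force: [-6.4, -12.6, 34.2]
finger_force: 30.3
tool_pos: [512.9, 269.6, 231.5]
contact_force: [-7.3, -12.5, 33.1]
finger_force: 30.2
tilt deg 5.6 centre in tool x,z [-2.3 29.8] cost 23.8 grasp [513.6 269.4  72.5] F [ -6.3 -13.5  32.8]
```

```bash
python3 - <<'E'
from h import *
p=capture("wrist")
s=capture("scene"); a=cv2.resize(p["color"][180:440,200:460],(480,480),interpolation=cv2.INTER_CUBIC)
u,v=map(int,proj(s,[512,270,50])); b=s["color"][v-40:v+20,u-35:u+5]; b=cv2.resize(b,(320,480),interpolation=cv2.INTER_CUBIC)
im=np.hstack([a,b]); im=cv2.convertScaleAbs(im,alpha=1.3); cv2.imwrite("pics/c4.png",cv2.cvtColor(im,cv2.COLOR_RGB2BGR))
E
```

```text
(no output)
```

View pics/c4.png

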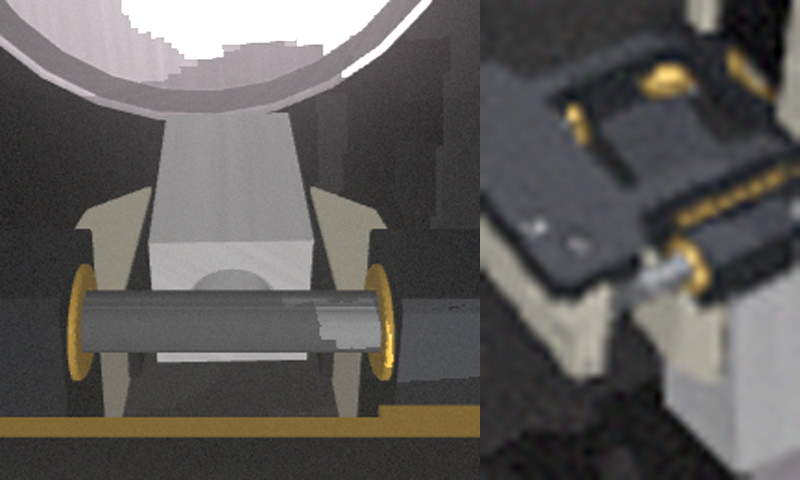

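The sleeve is now visibly tilted on the rim: crop rows are 113 for its bottom edge, 240 for the near mouth edge and 360 for the far mouth edge. I'll quantify the tilt from those three edges.

```bash
cat > t3.py <<'E'
from h import *
import sys
from scipy.optimize import fsolve
rows=list(map(float,sys.argv[1:4])); p=capture("wrist"); o=get_obs()
M=R.from_euler("xyz",o["tcp_rot"]).as_matrix(); g=o["tool_pos"]+159*M[:,2]
def P(v,i,k):
    th,zc,xc=v; c,s=np.cos(th),np.sin(th)
    return g+M@np.array([xc+c*i-s*k,0,zc-(s*i+c*k)])
f=lambda v:[proj(p,P(v,i,k))[1]-r for (i,k),r in zip(((18,-30),(18,30),(-18,30)),rows)]
for t in(0,.5,1.):
    v,_,ok,_=fsolve(f,[t,25,0],full_output=1); print(ok,"tilt",round(np.degrees(v[0]),1),"centre tool x,z",np.round(v[[2,1]],1))
c=v
for i,k in((18,-30),(-18,-30),(18,30),(-18,30)): print((i,k),np.round(P(v,i,k),1))
E
python3 t3.py 241 310 375
```

```text
1 tilt 9.5 centre tool x,z [-1.6 24.4]
1 tilt 9.5 centre tool x,z [-1.6 24.4]
1 tilt 9.5 centre tool x,z [-1.6 24.4]
(18, -30) [515.4 290.3  21.5]
(-18, -30) [512.8 254.9  15.6]
(18, 30) [514.4 280.6  80.7]
(-18, 30) [511.8 245.2  74.8]
```

Tilt is 9.5° with about 8 mm of slip in the pads, so the full-pad grip is too stiff torsionally. I'll set it back down upright, then regrip by the upper -y corner: smaller pad patch, longer lever.

```bash

python3 -m inch '[[0,0,-0.03,0,0.34],[-0.03,0,-0.03,0,0.34],[-0.07,0,-0.03,0,0.34],[-0.07,0,-0.01,0,0.34],[-0.07,0,0.006,0,0.34],[-0.07,0,0.008,0,0.34]]' | egrep "force|pos"
python3 go.py 512 200 54 1.50
```

```text
tool_pos: [506.2, 200.2, 216.7]
contact_force: [-0.7, -0.4, -1.9]
finger_force: 29.9
t 8.33 shift [0.0002 0.0058 0.0037] spin -0.006 F [-0.7 -0.4 -1.9] w 35.8 g 29.9 grasp [506.2 200.2  57.7] yaw 1.494
```

```bash

python3 -m inch '[[0,0,0.002,0,0.34],[0,0,0.003,0,0.34],[0,0,0.003,0,0.34]]' | egrep "force|pos"
python3 -m inch '[[0,0,0.002,0,0.34],[0,0,0.003,0,0.34],[0,0,0.003,0,0.34]]' | egrep "force|pos"
python3 tilt.py
```

```text
tool_pos: [507.1, 201.9, 216.3]
contact_force: [1.4, -0.1, -1.6]
finger_force: 29.9
tool_pos: [507.0, 202.6, 215.3]
contact_force: [-5.0, 1.7, 15.6]
finger_force: 30.0
tilt deg 6.1 centre in tool x,z [-2.4 27.1] cost 20.2 grasp [507.4 202.9  56.3] F [-5.5  2.4 15. ]
```

```bash

python3 -m inch '[[0,0,0.002,0,0.34],[0,0,0.003,0,0.34],[0,0,0.003,0,0.34]]' | egrep "force|pos"
python3 -m inch '[[0,0,0.0,0,0.40],[0,0,0,0,0.40],[0,0,0,0,0.40]]' | egrep "force|pos|width"
python3 -m inch '[[0,0,0.0,0,0.45],[0,0,0,0,0.6],[0,0,-0.04,0,0.7],[0,0,-0.04,0,0.7],[0,0,-0.04,0,0.7]]' | egrep "force|pos|width"
python3 - <<'E'
from h import *
np.set_printoptions(precision=1,suppress=True)
p=capture("wrist"); save(p,"w5")
for d in tip_of(p,"sleeve_b_mouth"): print(d["conf"],d["centre"],at(p,d["centre"],60))
for d in trace(p,"sleeve_b"):
  ct=max(cv2.findContours(d["pixels"].astype(np.uint8),0,1)[0],key=cv2.contourArea)
  a=cv2.approxPolyDP(ct,4,True)[:,0]; print(d["conf"],a.tolist(),[at(p,u,60)[:2] for u in a])
E
python3 go.py 512 200 54 1.50
```

```text
tool_pos: [507.0, 203.4, 213.7]
contact_force: [-9.1, 5.5, 26.2]
finger_force: 30.0
tool_pos: [507.0, 201.9, 210.2]
contact_force: [0.4, 0.4, 0.8]
grip_width: 36.6
finger_force: 0.3
tool_pos: [507.6, 201.7, 251.2]
contact_force: [0.7, -0.3, 0.0]
grip_width: 62.0
finger_force: 0.0
0.92 [322.8, 285.4] [507.  205.3  60. ]
0.96 [[297, 223], [287, 255], [290, 316], [356, 316], [358, 253], [350, 223]] [array([497. , 239.2]), array([490.5, 223.1]), array([488.4, 189.1]), array([523. , 186.4]), array([525.8, 221.5]), array([522.7, 237.2])]
t 10.0 shift [-0.001   0.0056  0.0359] spin -0.004 F [-0.3  0.1 -0. ] w 64.3 g 0.0 grasp [506.6 201.4  89.9] yaw 1.496
```

```bash

python3 -m inch '[[-0.011,0.001,0.010,0,0.6],[-0.011,0.001,0.020,0,0.45],[-0.011,0.001,0.020,0,0.34],[-0.011,0.001,0.020,0,0.34],[-0.011,0.001,0.020,0,0.34],[-0.011,0.001,0.020,0,0.34],[-0.011,0.001,0.020,0,0.34]]' | egrep "force|pos|width"
python3 -m inch '[[0,0,0.003,0,0.34],[-0.004,0,0.004,0,0.34],[-0.007,0,0.004,0,0.34],[-0.010,0,0.004,0,0.34],[-0.013,0,0.004,0,0.34],[-0.016,0,0.004,0,0.34],[-0.019,0,0.005,0,0.34],[-0.019,0,0.005,0,0.34]]' | egrep "force|pos|width"
python3 tilt.py
```

```text
tool_pos: [507.0, 190.8, 229.8]
contact_force: [-0.8, -0.1, -1.3]
grip_width: 35.5
finger_force: 30.0
tool_pos: [506.1, 171.7, 226.7]
contact_force: [-3.3, 0.9, 12.3]
grip_width: 35.5
finger_force: 30.1
tilt deg 11.3 centre in tool x,z [23.8 38.7] cost 30.6 grasp [506.7 172.   67.7] F [-2.1  0.4 12.7]
```

Tilting works now. Continue along the arc.

```bash

python3 -m inch '[[-0.005,0,0.001,0,0.34],[-0.009,0,0.003,0,0.34],[-0.013,0,0.005,0,0.34],[-0.017,0,0.007,0,0.34],[-0.021,0,0.010,0,0.34],[-0.021,0,0.010,0,0.34]]' | egrep "force|pos|width"
python3 tilt.py
python3 - <<'E'
from h import *
p=capture("wrist"); save(p,"w6")
E
```

```text
tool_pos: [504.5, 150.1, 215.8]
contact_force: [-1.6, -2.6, 8.3]
grip_width: 35.7
finger_force: 30.0
tilt deg 38.0 centre in tool x,z [29.8 27.2] cost 28.2 grasp [504.9 150.2  56.9] F [-1.2 -4.2  8.7]
```

View pics/w6.png

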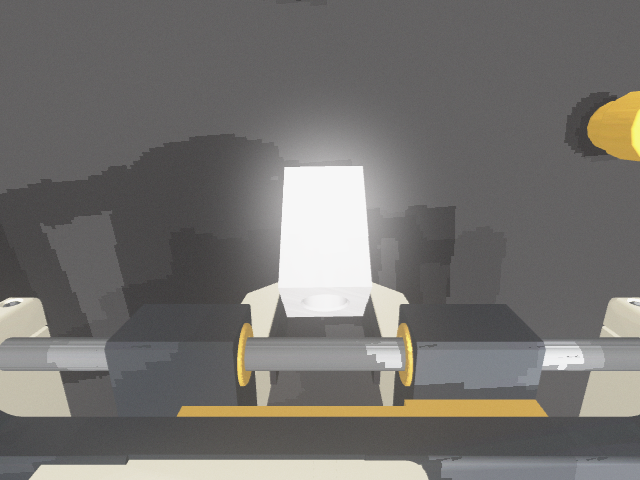

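The picture shows the sleeve leaning about 45°, with the +y side at (325,230) and the mouth at (325,300) dipping to -y. Continue.

```bash

python3 -m inch '[[-0.005,0,0.005,0,0.34],[-0.009,0,0.009,0,0.34],[-0.012,0,0.013,0,0.34],[-0.015,0,0.018,0,0.34],[-0.018,0,0.023,0,0.34],[-0.018,0,0.023,0,0.34]]' | egrep "force|pos|width"
python3 tilt.py
python3 -m inch '[[-0.001,0,0.004,0,0.34],[-0.002,0,0.008,0,0.34],[-0.002,0,0.010,0,0.34],[-0.002,0,0.010,0,0.34]]' | egrep "force|pos|width"
python3 tilt.py
```

```text
tool_pos: [503.1, 132.0, 192.2]
contact_force: [0.1, -1.8, 4.1]
grip_width: 35.7
finger_force: 30.0
tilt deg 68.6 centre in tool x,z [31.1 10.2] cost 30.4 grasp [503.4 132.2  33.4] F [-0.1 -2.6  1.9]
tool_pos: [503.0, 130.5, 182.3]
contact_force: [-0.7, -2.6, 5.6]
grip_width: 35.8
finger_force: 30.0
tilt deg 83.1 centre in tool x,z [31.7  7.2] cost 25.2 grasp [503.3 130.5  23.3] F [ 0.3 -2.2  4.9]
```

```bash

python3 -m inch '[[0,0,0.002,0,0.34],[0,0,0.002,0,0.40],[0,0,0.002,0,0.43],[0,0,0.001,0,0.5],[0,0,0.0,0,0.6],[0,0,-0.03,0,0.8],[0,0,-0.06,0,1],[0,0,-0.06,0,1]]' | egrep "force|pos|width"
python3 - <<'E'
from h import *
np.set_printoptions(precision=1,suppress=True)
p=capture("wrist"); save(p,"w7")
for t,z in (("sleeve_b_mouth",18),("sleeve_b",18)):
  for d in tip_of(p,t): print(t,d["conf"],d["centre"],at(p,d["centre"],z))
for d in trace(p,"sleeve_b"):
  ct=max(cv2.findContours(d["pixels"].astype(np.uint8),0,1)[0],key=cv2.contourArea)
  a=cv2.approxPolyDP(ct,4,True)[:,0]; print(d["conf"],a.tolist(),[at(p,u,36)[:2] for u in a])
E
python3 go.py 503 162 22 1.50
```

```text
tool_pos: [504.1, 131.1, 246.3]
contact_force: [2.1, 0.2, 0.6]
grip_width: 67.9
finger_force: 0.0
sleeve_b_mouth 0.8 [323.0, 264.1] [504.2 131.9  18. ]
sleeve_b 0.96 [319.6, 164.1] [506.9 192.   18. ]
0.72 [[349, 161], [291, 161], [285, 167], [290, 275], [351, 274], [354, 169]] [array([522.3, 194.3]), array([492.7, 196.5]), array([489.3, 193.7]), array([485.7, 133.8]), array([520. , 131.7]), array([524.7, 190. ])]
t 13.9 shift [ 0.0312 -0.0014  0.06  ] spin -0.004 F [ 0.2  1.1 -1.8] w 83.8 g 0.0 grasp [502.1 130.8  82. ] yaw 1.496
```

View pics/w7.png

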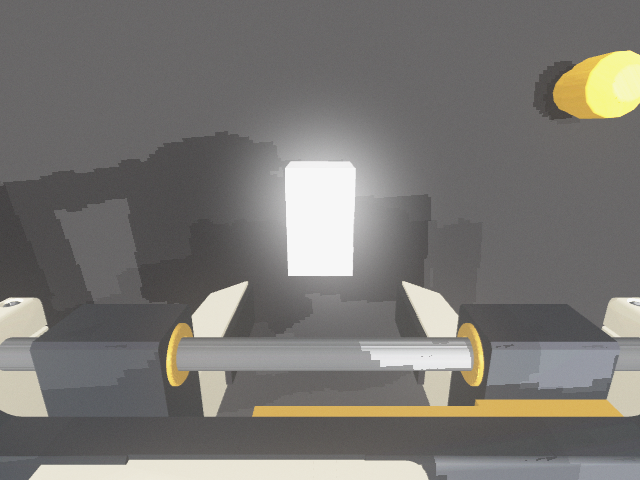

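It lies flat: side at (320,218), closed end up-picture near y=192, mouth at y≈132. Regrasp from above.

```bash

python3 -m inch '[[0.034,0.0005,0,0,1],[0.034,0.0005,0.03,0,1],[0.034,0.0005,0.055,0,1],[0.034,0.0005,0.060,0,0.6],[0.034,0.0005,0.060,0,0.45],[0.034,0.0005,0.060,0,0.34],[0.034,0.0005,0.060,0,0.34],[0.034,0.0005,0.060,0,0.34]]' | egrep "force|pos|width"
python3 -m inch '[[0,0,0,0,0.34],[0,0,0,0,0.34],[0,0,0,0,0.34],[0,0,0,0,0.34]]' | egrep "force|pos|width"
python3 go.py 645 20 180 1.65
```

```text
tool_pos: [505.5, 164.4, 181.9]
contact_force: [-0.2, 0.3, 0.1]
grip_width: 63.0
finger_force: 0.0
tool_pos: [505.6, 164.6, 181.9]
contact_force: [0.8, -0.5, 0.3]
grip_width: 36.1
finger_force: 0.0
t 14.9 shift [-0.1337  0.1499 -0.1571] spin -0.154 F [ 0.8 -0.5  0.3] w 36.1 g 0.0 grasp [505.6 164.6  22.9] yaw 1.496
```

```bash

python3 -m inch '[[0,0,0,0,0.34],[0,0,0,0,0.34],[0,0,0,0,0.34],[0,0,-0.02,0,0.34],[0,0,-0.05,0,0.34]]' | egrep "force|pos|width"
python3 -m inch '[[-0.03,0.03,-0.03,-0.05,0.34],[-0.05,0.06,-0.06,-0.154,0.34],[-0.08,0.09,-0.08,-0.154,0.34],[-0.1,0.12,-0.08,-0.154,0.34],[-0.12,0.15,-0.08,-0.154,0.34],[-0.12,0.15,-0.08,-0.154,0.34],[-0.12,0.15,-0.08,-0.154,0.34]]' | egrep "force|pos|width"
cat > look.py <<'E'
from h import *
import pickle,os
np.set_printoptions(precision=1,suppress=True)
p=capture("wrist"); L=pickle.load(open("g.pkl","rb")) if os.path.exists("g.pkl") else []
e={"p":p,"o":get_obs()}
for t,z in(("pin_tip",70),("gauge",0),("sleeve_b_mouth",70)):
  r=tip_of(p,t); e[t]=r
  for d in r[:2]: print(t,round(d["conf"],2),np.array(d["centre"]),at(p,d["centre"],z))
r=trace(p,"gauge"); e["trace"]=r
for d in r[:1]: print("trace",d["conf"],np.array(d["rect"]))
L.append(e); pickle.dump(L,open("g.pkl","wb")); 
E
python3 look.py; python3 go.py 645 20 150 1.65
```

```text
tool_pos: [504.5, 164.4, 229.6]
contact_force: [-0.2, 0.1, -1.8]
grip_width: 35.8
finger_force: 30.0
tool_pos: [647.5, 31.3, 310.8]
contact_force: [-0.4, 0.0, -2.2]
grip_width: 35.7
finger_force: 30.0
sleeve_b_mouth 0.59 [325.2 379.9] [654.3 -62.5  70. ]
t 16.15 shift [-0.0148 -0.0015  0.0024] spin 0.001 F [-0.1  0.2 -0.7] w 36.0 g 30.0 grasp [645.3  34.9 152.4] yaw 1.651
```

```bash

python3 -m inch '[[-0.03,0,-0.038,0,0.34],[-0.07,0,-0.038,0,0.34],[-0.11,0,-0.038,0,0.34],[-0.15,-0.008,-0.038,0,0.34],[-0.19,-0.008,-0.038,0,0.34],[-0.225,-0.008,-0.038,0,0.34],[-0.225,-0.008,-0.038,0,0.34],[-0.225,-0.008,-0.038,0,0.34]]' | egrep "force|pos|width"
rm g.pkl; python3 look.py; python3 go.py 645 20 150 1.65
python3 - <<'E'
from h import *
import pickle
p=pickle.load(open("g.pkl","rb"))[-1]["p"]; save(p,"w8")
E
```

```text
tool_pos: [655.4, -192.3, 349.4]
contact_force: [-0.3, 0.2, -0.8]
grip_width: 36.0
finger_force: 30.0
pin_tip 0.79 [339.2  72.6] [655.3 -78.   70. ]
gauge 0.66 [329.9 171.2] [ 655.9 -150.4    0. ]
sleeve_b_mouth 0.74 [324.7 380.2] [ 664.1 -317.    70. ]
trace 0.95 [338.3 148.4 107.8 157.5]
t 17.07 shift [0.2095 0.006  0.041 ] spin 0.002 F [-0.9  0.7 -1.2] w 36.0 g 30.0 grasp [ 656.1 -189.3  190.9] yaw 1.652
```

View pics/w8.png

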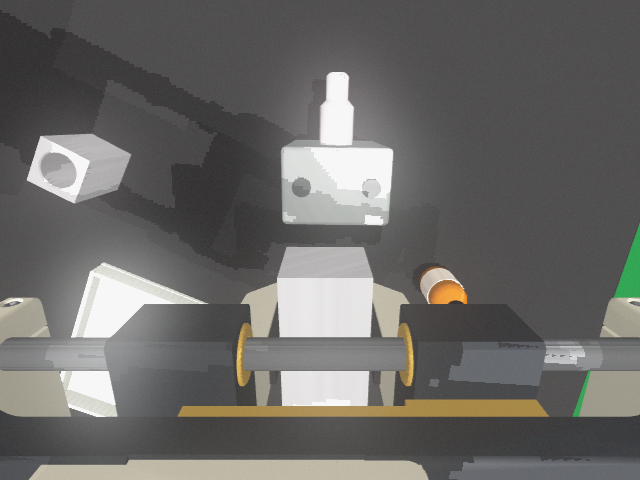

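The last picture shows the pin tip at (338,72), the small diameter centred on column 338 and the big one on 337. The block's top corners are (282,148), (392,149), (389,222) and (283,223). The held sleeve is centred on column 325.

```bash

python3 - <<'E'
from h import *
import pickle
from scipy.optimize import least_squares
np.set_printoptions(precision=2,suppress=True)
e=pickle.load(open("g.pkl","rb"))[-1]; p=e["p"]; o=e["o"]
g=cv2.cvtColor(p["color"],cv2.COLOR_RGB2GRAY).astype(int)
pts=[]
for v in list(range(78,96,3))+list(range(112,136,4)):
    w=np.where(g[v,310:370]>165)[0]+310; c=(w.min()+w.max())/2; X=at(p,(c,v),70); pts.append(X[:2]); print(v,w.min(),w.max(),X)
pts=np.array(pts); k=np.polyfit(pts[:,1],pts[:,0],1); print("axis x at y=-78:",np.polyval(k,-78),"slope dx/dy",k[0])
cor=np.array([at(p,c,100)[:2] for c in((282,148),(392,149),(389,222),(283,223))]); print(cor,[np.linalg.norm(cor[i]-cor[i-1]) for i in range(4)],"top centre",cor.mean(0))
d=cor[1]-cor[0]; d2=cor[2]-cor[3]; print("yaw",np.arctan2(d[1],d[0]),np.arctan2(d2[1],d2[0]))
# held sleeve centre line: top face z = grasp-4.9+18, columns
M=R.from_euler("xyz",o["tcp_rot"]).as_matrix(); gp=o["tool_pos"]+159*M[:,2]; print("grasp",gp, "yaw",o["tcp_rot"][2])
for v in(255,265,290,310,320):
    w=np.where(g[v,265:390]>120)[0]+265
    zz=gp[2]-4.9+18; X=at(p,((w.min()+w.max())/2,v),zz); print(v,w.min(),w.max(),X,"in tool",M.T@(X-gp))
for d in tip_of(p,"sleeve_b")[:3]+tip_of(p,"sleeve_a_mouth")[:3]: print(d["conf"],d["centre"],at(p,d["centre"],60))
E
```

```text
78 327 348 [654.5  -81.31  70.  ]
81 326 348 [654.33 -83.13  70.  ]
84 326 348 [654.49 -84.94  70.  ]
87 326 348 [654.64 -86.76  70.  ]
90 326 347 [654.47 -88.62  70.  ]
93 326 347 [654.63 -90.45  70.  ]
112 320 353 [ 655.65 -102.27   70.  ]
116 320 353 [ 655.87 -104.81   70.  ]
120 320 352 [ 655.75 -107.38   70.  ]
124 320 352 [ 655.97 -109.95   70.  ]
128 320 352 [ 656.2  -112.53   70.  ]
132 320 352 [ 656.42 -115.13   70.  ]
axis x at y=-78: 654.0445984497073 slope dx/dy -0.06221722044259097
[[ 623.49 -126.39]
 [ 690.45 -121.86]
 [ 694.56 -167.73]
 [ 626.09 -173.67]] [np.float64(47.351244458407756), np.float64(67.12059455870175), np.float64(46.05365756282502), np.float64(68.7348511722293)] top centre [ 658.65 -147.41]
yaw 0.06752304244894211 0.08650801549082532
grasp [ 655.5  -190.6   190.46] yaw 1.6494379841022582
255 284 366 [ 652.15 -155.87  203.56] in tool [ 34.91  -0.62 -13.07]
265 281 369 [ 652.45 -159.78  203.56] in tool [ 30.98  -0.63 -13.07]
290 265 389 [ 653.97 -169.82  203.56] in tool [ 20.86   0.1  -13.08]
310 265 389 [ 654.63 -178.22  203.56] in tool [ 12.42   0.1  -13.09]
320 265 389 [ 654.97 -182.54  203.56] in tool [  8.09   0.1  -13.09]
0.93 [110.4, 165.4] [ 495.14 -151.07   60.  ]
0.68 [324.7, 260.1] [ 656.13 -212.44   60.  ]
0.57 [57.8, 170.2] [ 456.46 -157.5    60.  ]
```

```bash

python3 -m inch '[[0.03,0,0,0,0.34],[0.07,0,0,0.005,0.34],[0.11,0,0,0.009,0.34],[0.15,0.008,0,0.009,0.34],[0.175,0.008,0,0.009,0.34],[0.175,0.008,0.03,0.009,0.34],[0.175,0.008,0.06,0.009,0.34],[0.175,0.008,0.06,0.009,0.34]]' | egrep "force|pos|width"
python3 go.py 651.1 -31 75 1.641
```

```text
tool_pos: [648.3, -14.3, 284.0]
contact_force: [-1.2, -0.1, -2.9]
grip_width: 36.1
finger_force: 30.0
t 17.83 shift [-0.017   0.0021  0.0499] spin 0.002 F [-1.2 -0.1 -2.9] w 36.1 g 30.0 grasp [648.3 -14.3 125. ] yaw 1.643
```

```bash

python3 -m inch '[[-0.012,0.0018,0.02,0,0.34],[-0.017,0.0018,0.04,0,0.34],[-0.017,0.0018,0.05,0,0.34],[-0.017,0.0018,0.05,0,0.34],[-0.017,0.0018,0.05,0,0.34]]' | egrep "force|pos|width"
python3 go.py 651.1 -31 75 1.641
for i in 1 2; do python3 -m inch '[[0,0,0,0,0.34]]' >/dev/null; python3 go.py 651.1 -31 75 1.641; done
python3 - <<'E'
from h import *
np.set_printoptions(precision=1,suppress=True)
for n in("top","scene"):
    p=capture(n); save(p,"pre_"+n)
    for t in("pin_tip","sleeve_b_mouth"):
        for d in tip_of(p,t)[:2]: print(n,t,round(d["conf"],2),np.array(d["centre"]),at(p,d["centre"],70))
    print(proj(p,[653.9,-77.5,70]), proj(p,[653,-63,70]))
E
```

```text
tool_pos: [653.3, -32.8, 240.4]
contact_force: [0.4, 0.6, -0.8]
grip_width: 35.8
finger_force: 30.0
t 18.25 shift [ 0.0019 -0.002   0.0064] spin -0.0 F [ 0.4  0.6 -0.8] w 35.8 g 30.0 grasp [653.3 -32.8  81.4] yaw 1.641
t 18.33 shift [ 0.0019 -0.0024  0.0074] spin 0.0 F [-0.6 -0.1 -1.3] w 35.6 g 30.0 grasp [653.6 -32.7  82.4] yaw 1.641
t 18.42 shift [ 0.0019 -0.0023  0.0075] spin 0.0 F [ 0.  -0.1 -0.7] w 35.9 g 30.0 grasp [653.5 -32.7  82.5] yaw 1.641
top pin_tip 0.7 [388.8 196.2] [649.2 -78.5  70. ]
[388.4 194.2] [382.1 194.5]
scene pin_tip 0.7 [237.3 214.2] [655.8 -84.8  70. ]
scene sleeve_b_mouth 0.66 [241.5 216.3] [651.1 -72.8  70. ]
[239.5 215.6] [242.9 219. ]
```

```bash

python3 -m inch '[[0,-0.0023,0.0074,0,0.34],[0,-0.0023,0.0074,0,0.34],[0,-0.0023,0.0074,0,0.34]]' >/dev/null; python3 go.py 651.1 -31 75 1.641
python3 -m inch '[[-0.004,0,0,0,0.34],[-0.008,0,0,0,0.34],[-0.012,0,0,0,0.34],[-0.015,0,0,0,0.34],[-0.018,0,0,0,0.34],[-0.018,0,0,0,0.34]]' | egrep "force|pos|width"
python3 -m inch '[[0,0,0,0,0.34]]' |egrep "force|pos"
```

```text
t 18.97 shift [ 0.0021  0.0008 -0.0026] spin -0.0 F [ 0.1 -0.4 -2.1] w 36.1 g 30.0 grasp [650.4 -33.1  72.4] yaw 1.641
tool_pos: [652.1, -52.0, 232.4]
contact_force: [-1.1, -0.4, -0.9]
grip_width: 36.0
finger_force: 30.0
tool_pos: [652.1, -51.4, 232.3]
contact_force: [-0.4, 0.0, -1.3]
finger_force: 30.0
```

```bash

python3 -m inch '[[0,0,-0.0015,0,0.34],[0,0,-0.0015,0,0.34],[0,0,-0.0015,0,0.34]]' |egrep "force|pos"
python3 -m inch '[[-0.002,0,0,0,0.34],[-0.004,0,0,0,0.34],[-0.006,0,0,0,0.34],[-0.006,0,0,0,0.34]]' | egrep "force|pos"
python3 -m inch '[[-0.002,0,0,0,0.34],[-0.003,0,0,0,0.34],[-0.003,0,0,0,0.34]]' | egrep "force|pos"
python3 go.py 651.1 -31 75 1.641
python3 - <<'E'
from h import *
np.set_printoptions(precision=1,suppress=True)
for n in("top","scene"):
    p=capture(n); save(p,"ins_"+n)
    for t in("pin_tip","sleeve_b_mouth","sleeve_b"):
        for d in tip_of(p,t)[:2]: print(n,t,round(d["conf"],2),np.array(d["centre"]),at(p,d["centre"],70))
E
```

```text
tool_pos: [652.1, -50.9, 234.0]
contact_force: [-0.2, 0.8, -2.1]
finger_force: 30.0
tool_pos: [652.5, -57.6, 233.8]
contact_force: [-0.4, 0.2, -1.8]
finger_force: 30.0
tool_pos: [652.7, -60.4, 233.8]
contact_force: [0.2, -0.6, -1.3]
finger_force: 30.0
t 20.38 shift [ 0.0294  0.0004 -0.0002] spin -0.001 F [ 0.2 -0.6 -1.3] w 35.7 g 30.0 grasp [652.7 -60.4  74.8] yaw 1.64
top sleeve_b_mouth 0.31 [500.7 272. ] [ 476.3 -330.9   70. ]
top sleeve_b 0.6 [419.  280.2] [ 456.8 -145.    70. ]
scene pin_tip 0.85 [237.9 214.8] [655.6 -82.2  70. ]
scene sleeve_b_mouth 0.9 [235.2 213.5] [658.7 -89.7  70. ]
scene sleeve_b 0.88 [249.1 226.4] [653.6 -33.   70. ]
scene sleeve_b 0.81 [288.  188.4] [504.2 -96.4  70. ]
```

```bash

python3 -m inch '[[-0.001,0,0,0,0.34],[-0.0015,0,0,0,0.34],[-0.0015,0,0,0,0.34]]' | egrep "e_force|pos|ct_force"
python3 -m inch '[[-0.001,0,0,0,0.34],[-0.0015,0,0,0,0.34],[-0.0015,0,0,0,0.34]]' | egrep "pos|ct_force"
python3 -m inch '[[-0.001,0,0,0,0.34],[-0.001,0,0,0,0.34]]' | egrep "pos|ct_force"
```

```text
tool_pos: [652.8, -61.7, 233.8]
contact_force: [-0.4, 0.6, -1.4]
tool_pos: [652.9, -63.2, 233.8]
contact_force: [-0.3, 0.7, -1.5]
tool_pos: [653.0, -64.1, 233.8]
contact_force: [0.6, 0.3, -2.1]
```

```bash

for i in 1 2 3; do F=$(python3 -m inch '[[-0.001,0,0,0,0.34],[-0.001,0,0,0,0.34]]' | egrep "pos|ct_force"); echo $F; done
```

```text
tool_pos: [653.1, -64.7, 233.8] contact_force: [0.2, 3.3, -0.6]
tool_pos: [653.2, -65.0, 233.9] contact_force: [1.5, 5.7, -0.7]
tool_pos: [653.3, -65.4, 233.9] contact_force: [0.6, 9.7, 0.1]
```

Stopped at the step with a light 10 N push, so it does not fit, as expected. Hold briefly, then withdraw and go to the dish.

```bash

python3 -m inch '[[0,0,0,0,0.34],[0,0,0,0,0.34],[0,0,0,0,0.34],[0.01,0,0,0,0.34],[0.03,0,0,0,0.34],[0.055,0,0,0,0.34],[0.055,0,-0.03,0,0.34],[0.055,0,-0.06,0,0.34]]' | egrep "pos|force"
python3 go.py 512 368 130 1.641
```

```text
tool_pos: [648.5, -10.5, 292.3]
contact_force: [0.3, -0.1, -0.5]
finger_force: 30.0
t 22.62 shift [ 0.3874 -0.1089  0.0041] spin 0.002 F [ 0.3 -0.1 -0.5] w 35.7 g 30.0 grasp [648.5 -10.5 133.3] yaw 1.643
```

```bash

python3 -m inch '[[0.03,-0.01,0,0,0.34],[0.07,-0.02,0,0,0.34],[0.11,-0.03,0,0,0.34],[0.15,-0.04,0,0,0.34],[0.188,-0.055,0,0,0.34],[0.225,-0.065,0,0,0.34],[0.26,-0.075,0,0,0.34],[0.295,-0.085,0,0,0.34]]' >/dev/null
python3 -m inch '[[0.03,-0.008,0,0,0.34],[0.06,-0.016,0,0,0.34],[0.092,-0.024,0,0,0.34],[0.092,-0.024,0,0,0.34],[0.092,-0.024,0,0,0.34]]' >/dev/null
python3 go.py 512 368 28 1.641
```

```text
t 23.7 shift [ 0.0003 -0.0005  0.1066] spin 0.003 F [-0.3  0.1 -2.2] w 36.2 g 30.0 grasp [512.5 367.8 134.6] yaw 1.644
```

```bash

python3 -m inch '[[0,0,0.03,0,0.34],[0,0,0.06,0,0.34],[0,0,0.08,0,0.34],[0,0,0.092,0,0.34],[0,0,0.098,0,0.34],[0,0,0.098,0,0.34],[0,0,0.098,0,0.34],[0,0,0.098,0,0.34]]' | egrep "pos|ct_force"
for i in 1 2 3; do F=$(python3 -m inch '[[0,0,0.0025,0,0.34],[0,0,0.003,0,0.34],[0,0,0.003,0,0.34]]' | egrep "pos|ct_force"); echo $F; done
```

```text
tool_pos: [514.2, 366.3, 197.4]
contact_force: [0.8, -0.4, -1.1]
tool_pos: [513.5, 366.3, 193.2] contact_force: [-0.1, -0.5, -1.4]
tool_pos: [513.4, 366.2, 189.5] contact_force: [-0.3, 0.3, -1.6]
tool_pos: [513.4, 366.2, 186.4] contact_force: [-0.2, -0.2, -1.4]
```

```bash

for i in 1 2 3; do F=$(python3 -m inch '[[0,0,0.001,0,0.34],[0,0,0.001,0,0.34]]' | egrep "pos|ct_force"); echo $F; done
```

```text
tool_pos: [513.6, 366.3, 185.9] contact_force: [0.2, -0.3, -0.4]
tool_pos: [513.6, 366.3, 185.9] contact_force: [-2.2, -1.7, 6.3]
tool_pos: [513.5, 366.3, 185.8] contact_force: [-4.0, -2.6, 13.0]
```

```bash

python3 -m inch '[[0,0,-0.001,0,0.40],[0,0,-0.001,0,0.43],[0,0,-0.001,0,0.5],[0,0,-0.001,0,0.6],[0,0,-0.001,0,0.65],[0,0,-0.04,0,0.65],[0,0,-0.08,0,0.65],[0,0,-0.12,0,0.65]]' | egrep "pos|force|width"
python3 - <<'E'
from h import *
np.set_printoptions(precision=1,suppress=True)
p=capture("wrist"); save(p,"d1")
for t in("sleeve_b_mouth","sleeve_b"):
  for d in tip_of(p,t)[:2]: print(t,d["conf"],d["centre"],at(p,d["centre"],22))
E
python3 go.py 457 -158 190 0.6
```

```text
tool_pos: [513.3, 366.1, 304.2]
contact_force: [0.7, 0.2, -0.1]
grip_width: 59.5
finger_force: 0.0
sleeve_b_mouth 0.78 [325.9, 273.2] [515.  337.5  22. ]
sleeve_b 0.88 [326.5, 203.1] [511.5 392.7  22. ]
t 26.43 shift [-0.5193 -0.0935 -0.0437] spin 1.041 F [-0.3 -0.1 -1.2] w 59.5 g 0.0 grasp [514.2 366.7 148.7] yaw 1.641
```

```bash

python3 -m inch '[[-0.03,-0.005,-0.01,0,0.7],[-0.07,-0.012,-0.01,0,0.8],[-0.11,-0.02,-0.01,0,1],[-0.15,-0.027,-0.01,0,1],[-0.19,-0.034,-0.01,0,1],[-0.23,-0.041,-0.01,0,1],[-0.27,-0.048,-0.01,0,1],[-0.31,-0.055,-0.01,0,1]]' >/dev/null
python3 -m inch '[[-0.04,-0.007,0,0,1],[-0.08,-0.014,0,0,1],[-0.12,-0.021,0,0,1],[-0.16,-0.028,0,0,1],[-0.20,-0.038,0,0,1],[-0.20,-0.038,0,0,1],[-0.20,-0.038,0,0,1]]' >/dev/null
python3 go.py 457 -158 100 1.64
python3 - <<'E'
from h import *
np.set_printoptions(precision=2,suppress=True)
p=capture("wrist"); save(p,"a1")
for t,z in(("sleeve_a",0),("sleeve_a_mouth",60)):
  for d in tip_of(p,t): print(t,d["conf"],d["centre"],at(p,d["centre"],z))
for d in trace(p,"sleeve_a"):
  ct=max(cv2.findContours(d["pixels"].astype(np.uint8),0,1)[0],key=cv2.contourArea)
  a=cv2.approxPolyDP(ct,4,True)[:,0]; print(d["conf"],a.tolist(),[at(p,u,60)[:2] for u in a],[at(p,u,0)[:2] for u in a])
for d in tip_of(p,"tray")[:2]: print("tray",d["conf"],at(p,d["centre"],0))
E
```

```text
t 27.68 shift [-0.0073  0.0009  0.0535] spin -0.004 F [-0.   0.5  0.7] w 91.8 g 0.0 grasp [ 455.7 -150.8  153.6] yaw 1.636
sleeve_a 0.6 [326.4, 240.9] [ 456.53 -162.23    0.  ]
sleeve_a_mouth 0.7 [330.4, 260.4] [ 458.81 -156.7    60.  ]
0.8 [[317, 209], [299, 242], [293, 270], [336, 292], [362, 251], [354, 227]] [array([ 447.64, -121.66]), array([ 436.94, -144.97]), array([ 433.72, -165.41]), array([ 464.35, -179.97]), array([ 479.58, -148.55]), array([ 472.71, -132.18])] [array([ 447.05, -135.39]), array([ 433.6 , -164.72]), array([ 429.55, -190.42]), array([ 468.08, -208.74]), array([ 487.23, -169.21]), array([ 478.59, -148.63])]
0.58 [[268, 416], [306, 416], [309, 405], [455, 403], [449, 390], [401, 371], [292, 370]] [array([ 418.9 , -290.45]), array([ 448.74, -288.42]), array([ 450.55, -277.69]), array([ 563.38, -268.13]), array([ 556.73, -256.41]), array([ 517.92, -241.79]), array([ 436.12, -246.41])] [array([ 410.9 , -347.71]), array([ 448.44, -345.15]), array([ 450.71, -331.65]), array([ 592.65, -319.63]), array([ 584.28, -304.89]), array([ 535.46, -286.5 ]), array([ 432.56, -292.31])]
```

```bash

python3 -m inch '[[-0.006,0.0006,0.01,0.12,1],[-0.006,0.0006,0.02,0.24,1],[-0.006,0.0006,0.03,0.36,1],[-0.006,0.0006,0.03,0.48,1],[-0.006,0.0006,0.03,0.513,1],[-0.006,0.0006,0.03,0.513,1],[-0.006,0.0006,0.03,0.513,1]]' >/dev/null
python3 go.py 456.7 -157 45 1.123
```

```text
t 28.52 shift [-0.0032  0.0004  0.0798] spin 0.008 F [ 0.1 -0.7 -0.4] w 92.1 g 0.0 grasp [ 457.7 -154.   124.8] yaw 1.131
```

```bash

python3 -m inch '[[-0.003,0.0004,0.03,0,1],[-0.003,0.0004,0.06,0,1],[-0.003,0.0004,0.08,0,0.7],[-0.003,0.0004,0.08,0,0.5],[-0.003,0.0004,0.08,0,0.34],[-0.003,0.0004,0.08,0,0.34],[-0.003,0.0004,0.08,0,0.34],[-0.003,0.0004,0.08,0,0.34]]' |egrep "pos|force|width"
python3 -m inch '[[0,0,0,0,0.34],[0,0,0,0,0.34],[0,0,0,0,0.34],[0,0,0,0,0.34]]' |egrep "pos|force|width"
python3 go.py 456.7 -157 45 1.123
```

```text
tool_pos: [457.0, -158.0, 205.2]
contact_force: [-0.2, 0.7, 0.4]
grip_width: 56.4
finger_force: 0.0
tool_pos: [456.6, -157.9, 204.2]
contact_force: [-0.7, 1.1, 4.1]
grip_width: 35.8
finger_force: 30.0
t 29.52 shift [ 0.0009 -0.0003  0.0002] spin 0.005 F [-0.7  1.1  4.1] w 35.8 g 30.0 grasp [ 456.6 -157.9   45.2] yaw 1.128
```

```bash

python3 -m inch '[[0,0,-0.03,0,0.34],[-0.02,0.014,-0.05,0,0.34],[-0.05,0.034,-0.05,0,0.34],[-0.08,0.054,-0.05,0,0.34],[-0.11,0.075,-0.05,0,0.34],[-0.14,0.095,-0.05,0,0.34],[-0.165,0.112,-0.05,0,0.34],[-0.165,0.112,-0.05,0,0.34]]' >/dev/null
python3 -m inch '[[0,0,0,0,0.34],[0,0,0.02,0,0.34],[0,0,0.03,0,0.34],[0,0,0.04,0,0.34],[0,0,0.04,0,0.34],[0,0,0.04,0,0.34],[0,0,0.04,0,0.34]]'  |egrep "pos|force|width"
python3 go.py 487 -355 49.5 1.128
```

```text
tool_pos: [487.3, -354.7, 214.3]
contact_force: [-0.6, -0.1, -1.7]
grip_width: 36.0
finger_force: 30.0
t 30.77 shift [-0.0004 -0.0001  0.0058] spin 0.0 F [-0.6 -0.1 -1.7] w 36.0 g 30.0 grasp [ 487.3 -354.7   55.3] yaw 1.128
```

```bash

for i in 1 2 3 4 5 6 7 8; do F=$(python3 -m inch '[[0,0,0.001,0,0.34],[0,0,0.001,0,0.34]]' | egrep "pos|ct_force"); echo $F; done
```

```text
tool_pos: [487.2, -354.9, 213.4] contact_force: [0.6, -0.0, -2.0]
tool_pos: [487.0, -354.9, 212.0] contact_force: [0.7, -0.2, -1.1]
tool_pos: [487.0, -355.0, 210.7] contact_force: [0.3, 0.2, -0.3]
tool_pos: [486.9, -354.9, 209.6] contact_force: [-0.7, -0.1, -1.6]
tool_pos: [486.9, -354.9, 208.6] contact_force: [-0.0, 0.4, -1.9]
tool_pos: [487.0, -355.0, 208.2] contact_force: [-1.5, 0.5, 2.2]
tool_pos: [487.0, -354.9, 208.2] contact_force: [-3.4, 2.2, 10.3]
tool_pos: [487.0, -354.9, 208.2] contact_force: [-5.3, 4.4, 17.1]
```

```bash

python3 -m inch '[[0,0,-0.002,0,0.38],[0,0,-0.002,0,0.40],[0,0,-0.002,0,0.45],[0,0,-0.002,0,0.6],[0,0,-0.002,0,0.8],[0,0,-0.002,0,0.8],[0,0,-0.03,0,0.8],[0,0,-0.07,0,0.8]]'  |egrep "pos|force|width"
python3 -m inch '[[0,0,-0.06,0,0.8],[0,0,-0.08,0,0.8],[0,0,-0.08,0,0.8],[0,0,-0.08,0,0.8],[0,0,-0.08,0,0.8]]'  |egrep "pos|force|width"
python3 - <<'E'
from h import *
np.set_printoptions(precision=1,suppress=True)
for n in("wrist","scene","top"):
  p=capture(n)
  for t,z in(("sleeve_a",5),("sleeve_a_mouth",65),("slide_box",0),("oil_bottle",0),("objective",0)):
    for d in tip_of(p,t)[:2]: print(n,t,round(d["conf"],2),np.array(d["centre"]),at(p,d["centre"],z))
E
```

```text
tool_pos: [486.1, -354.2, 272.5]
contact_force: [0.6, -0.7, -1.0]
grip_width: 70.1
finger_force: 0.0
tool_pos: [486.8, -354.7, 355.3]
contact_force: [-0.1, -0.5, -0.3]
grip_width: 73.4
finger_force: 0.0
wrist sleeve_a 0.88 [325.  215.8] [ 485.9 -354.2    5. ]
wrist sleeve_a_mouth 0.81 [327.7 235. ] [ 487.7 -355.4   65. ]
scene sleeve_a 0.77 [409.9 335.4] [508.2 384.2   5. ]
scene sleeve_a 0.7 [242.3 154.5] [ 492.1 -354.6    5. ]
scene sleeve_a_mouth 0.82 [239.7 138.3] [ 497.3 -351.3   65. ]
scene slide_box 0.91 [225.2 303.7] [789.4  85.4   0. ]
scene oil_bottle 0.57 [168.5 215.5] [ 770.4 -245.9    0. ]
scene oil_bottle 0.41 [241.3 154.4] [ 491.3 -362.3    0. ]
scene objective 0.6 [310.1 318.4] [656.2 224.9   0. ]
top sleeve_a 0.67 [209.4 256.9] [512.5 341.8   5. ]
top sleeve_a 0.64 [183.4 254.8] [517.2 403.8   5. ]
top sleeve_a_mouth 0.9 [507.5 266.3] [ 489.6 -348.6   65. ]
top slide_box 0.91 [316.9 146.4] [786.   86.8   0. ]
top oil_bottle 0.49 [454.4 153.9] [ 769.6 -250.6    0. ]
top objective 0.71 [201.4 255.6] [516. 362.   0.]
top objective 0.69 [260.8 197.9] [657.  222.2   0. ]
```

Both sleeves are in place, the bystanders have not moved, and the arm is clear.

```bash
python3 -c "
from plant import *
print(close_job())"
```

```text
the job is handed in; nothing more can be done
None
```

The job is handed in: sleeve_b was laid down, tried on the pin and stopped at the step under about 10 N, and now lies in the round dish; sleeve_a stands in the tray, judged to fit by its larger bore in the pictures, not tried on the pin.

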